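# Sort tooling back into its trays

## Robot

A 7-joint arm with a two-finger parallel gripper is mounted at the origin on a cart in front of the work surface, level with it; the furniture and walls round the work are solid. World frame = base frame: x ahead of the robot, y to its left, z up, the work surface at z = 0. Lengths are in m, angles in rad, forces in N, time in s.
With the tool pointing down it reaches from about 0.425 to 0.925 m from the base axis. Payload 6.8 kg.
Tool frame: the origin (TCP) lies on the mounting face of the last link; the fingertips stand 173 mm ahead of it and the grasp point (between the pads) lies 155 mm ahead of it; z points along the fingers, y is the line along which they close (so a half turn about z gives the same grasp; the last joint's range is limited). The gripper opens to 85 mm and grips with 20 to 120 N. Pads are 22 mm wide; open, the fingers measure 114 mm over their backs; the gripper's body (76 mm by 85 mm) begins 54 mm behind the grasp point. The pads swing forward as they close: fully open they stand 13 mm farther back than shut.
Start: joints at [-1.325, 0.477, 0.022, 1.555, -0.011, 1.109, -0.083], TCP at [0.234, 0.633, 0.405] pointing down, gripper open.
Joint ranges: [-2.96, 2.96], [-0.34, 2.1], [-1.41, 1.46], [0.24, 2.44], [-1.37, 4.51], [0.17, 1.92], [-2.96, 2.96]. Speed limits (rad/s): [2.39, 2.39, 3.14, 3.14, 3.14, 3.14, 3.14].

## Interface

Orientations are given as a unit quaternion [w, x, y, z].
In Python, from station import bot gives the robot as it stands. The module is installed in compiled form; this text tells all that it offers.
- The arm moves only by the shell command python3 -m pendant 'ROWS' [FORCE]. ROWS is JSON, a list of rows, each a list of 5 numbers: the finger opening in m, from 0 to 0.0854, then the shift along the tool's x, y, z in m, then the turn about the tool's z in degrees. In form: [[jaw, x, y, z, yaw], ...]. A call has 1 to 12 rows; each row shifts and turns the commanded pose from where the row before left it, along the tool's axes as they then stand; what a row does not reach is not made up. A row lasts 1/12 s, in which the tool goes at most 41.7 mm and 7.16 degrees, less where a joint would pass 70% of its speed; a pose out of reach is approached as far as the arm can. A call with a gripper value outside its range is refused whole. The fingers move at their own pace and stop on an object; FORCE is the grip in N (left out, the last holds). Time passes only in rows, so rows that do not move let the fingers close. It gives the time, the measured TCP pose, the force, the opening and the grip force at its end, in the units of the state.
- bot.get_obs(): the state, without advancing time (a new reading comes with each control period).
- bot.read_camera(name): name is "scene" or "top" or "wrist"; returns (picture, depth): 420x560x3 uint8, blue, green, red; 420x560 float32, m along the optical axis (not along the pixel's ray), 0 where there is no reading.
- bot.camera_model(name): a dict with "intrinsics" (3x3 intrinsics, pixels), "R" (3x3) and "t" (3): a world point X has camera coordinates R X + t. Camera axes: x right, y down, z forward; pixel columns grow to the right and rows downward; lengths in m; the calibration is good to about 2 mm. The wrist camera is an equidistant fisheye: a pixel r from the principal point sees the ray r / f radians off the axis. A picture is of the moment at which its call begins: read the wrist's pose just before it. camera_model takes no time and is no camera call; for the wrist camera it gives the pose at the moment of the call.
- bot.hand_in(): hands the job in; it is judged then, once.
Trained networks look in the newest picture that a camera, given by its name, has taken for a name from the list of things; names that differ only in an ending like _2 or _b are one class to them, and where a whole thing is asked for, a point or a joint stands for the part that bears it (a point fixed in the world has none). Each returns a list of dicts, best first, with "score" (0 to 1); they miss things now and then, are a little off and sometimes report something else, mostly with a low value. They report only what shows in the picture. A call takes as long as a camera call.
- bot.boxes_of(name, camera): "at" ([column, row] in pixels, amid what is visible of it).
- bot.trace(name, camera): "mask" (420x560 bool, what is visible of it) and "at" ([column, row] in pixels, amid what is visible of it).
- bot.pinpoint(name, camera): "at" ([column, row] in pixels: a listed point, or the origin of a listed thing).
The state is a dict: "t": time; "q": joint angles; "joint_vel": joint speeds; "joint_torque": joint torques, N m; "eef_pos": TCP position; "tool_rot": TCP orientation; "contact_force": force on the tool from outside, world axes, zero at the start; "torque": the same for the moment, N m; "gripper_width": opening from 0.0 (shut) to 1.0 (fully open); "grasp_force": force on a finger pad.
Only numpy, scipy, OpenCV 4.12 (cv2) and the standard library are available. Lean on these libraries where they do the work, as an engineer would, in place of code of your own. Each camera call takes 0.05 s, during which the arm holds its last target. There are 200 camera calls.

## Task

Sort the tooling lying on the near part of the bench into its trays. The two cutter tubes go in the blue two-bay tray, each lying along the bay whose floor has the colour of its cap (red cap on red, yellow cap on yellow); the black ring gauge goes flat in the dark tray with the white floor, and the collet goes standing upright, wide end up, in the small green tray. Every piece must lie fully inside its bay and be let go; do not knock the screw tin or the tape roll out of place.

Things in the scene. Friction and masses are not known exactly. Their poses are not given: they have to be found in the camera images.
- red_tube_center (a point): centre of the red-capped cutter tube: clear plastic tube with an end mill in it, 76 mm long, 16 mm thick, lying on the bench; its y axis runs along the tube (+ or - makes no difference). Grip across it. It behaves nearly like a round bar and may roll a little about its length.
- yellow_tube_center (a point): centre of the yellow-capped cutter tube: same shape and size as the red one (76 mm long, 16 mm thick), y axis along the tube.
- black_ring_center (a point): centre of the black ring gauge, a ring of 58 mm outside diameter and 16 mm height, lying flat (z axis up). Grip it across the outside.
- collet_center (a point): centre of the grey steel collet, standing upright with its wide end up: 35 mm high, 26 mm in diameter at the top, tapering downwards; the point lies half-way up (17.5 mm). Grip it by the wide upper end.
- cutter_tray: blue tray fixed to the bench, 104 mm (its x) by 101 mm (its y), overall height 7 mm: floor 3 mm thick, 3 mm wide lips standing 4 mm above the floor. Origin at the centre of its underside. Two bays side by side, each 98 mm along the tray's x and 46 mm along its y: the red-floored bay is centred at y = +24.5 mm, the yellow-floored one at y = -24.5 mm. The tubes lie along the tray's x. The tray may stand at any yaw.
- gauge_tray: dark steel-coloured tray with a white floor marked with a black circle, 90 x 90 mm outside, one bay 84 x 84 mm, floor 3 mm thick, lips 3 mm wide and 4 mm above the floor, fixed. Origin at the centre of its underside.
- collet_tray: small green tray with a white circle on its floor, 60 x 60 mm outside, one bay 54 x 54 mm, floor 3 mm thick, lips 3 mm wide and 4 mm above the floor, fixed. Origin at the centre of its underside.
- screw_tin: bystander: open round tin with small screws, 60 mm across, 20 mm high, loose; leave it alone. Origin at the centre of its underside.
- tape_roll: bystander: roll of yellowish tape, about 104 mm across, 25 mm high, loose; leave it alone. Origin at the centre of its underside.

How it is judged:
At the end, for the whole second after the job is handed in: Tubes flat in their colours' bays (centre within 12.5 mm along, 16.5 mm across, 0.55 rad of bay length); ring flat in dark tray (14.5 mm), collet upright in green tray (15.5 mm, along each tray axis); all on the tray floors, released, still; tin and tape roll moved under 30 mm (x of red_tube_center in the frame of cutter_tray between -0.0125 and 0.0125 m and y of red_tube_center in the frame of cutter_tray between 0.008 and 0.041 m and z of red_tube_center in the frame of cutter_tray between 0.007 and 0.015 m and angle between the y axis of each of red_tube_center, yellow_tube_center and the x axis of cutter_tray, either way round below 0.55 rad and linear speed of each of red_tube, yellow_tube, black_ring, collet below 0.02 m/s and angular speed of each of red_tube, yellow_tube, black_ring, collet below 0.3 rad/s and x of yellow_tube_center in the frame of cutter_tray between -0.0125 and 0.0125 m and y of yellow_tube_center in the frame of cutter_tray between -0.041 and -0.008 m and z of yellow_tube_center in the frame of cutter_tray between 0.007 and 0.015 m and x of black_ring_center in the frame of gauge_tray between -0.0145 and 0.0145 m and y of black_ring_center in the frame of gauge_tray between -0.0145 and 0.0145 m and z of black_ring_center in the frame of gauge_tray between 0.007 and 0.015 m and (angle between black_ring_center's own z axis and vertical below 0.1 rad or angle between black_ring_center's own z axis and vertical above 3.04 rad) and x of collet_center in the frame of collet_tray between -0.0155 and 0.0155 m and y of collet_center in the frame of collet_tray between -0.0155 and 0.0155 m and z of collet_center in the frame of collet_tray between 0.0165 and 0.0245 m and angle between collet_center's own z axis and vertical below 0.12 rad and distance of each of screw_tin, tape_roll from where it was at the start of the episode below 0.03 m); the robot touches nothing.
It fails at once if the screw tin is knocked out of place (over 30 mm) (distance of screw_tin from where it was at the start of the episode above 0.03 m).
It fails at once if the tape roll is knocked out of place (over 30 mm) (distance of tape_roll from where it was at the start of the episode above 0.03 m).
It also fails if it takes over 99 s, if anything falls off the work surface, if the arm or the gripper's body presses on something with over 40 N, if the wrist force passes 120 N, or if a joint passes its speed limit or range.

## Working session

There is one attempt and no reset: what is moved stays moved. The work goes in short steps, Python scripts to look and compute and a shell command to move; the robot and the scene stay as the last step left them, time stands still between calls to the robot, and variables do not carry over. Pictures are saved under pics/ and viewed, at most 14 in all, crops included, and the job is handed in when it is done.

```bash
mkdir -p pics; cat > h.py <<'E'
import numpy as np, cv2
from station import bot
def ray(cam,px):
    m=bot.camera_model(cam);K=np.array(m["intrinsics"]);R=np.array(m["R"]);t=np.array(m["t"])
    x=(px[0]-K[0,2])/K[0,0];y=(px[1]-K[1,2])/K[1,1]
    if cam=="wrist":
        r=np.hypot(x,y); d=np.array([x/r*np.sin(r),y/r*np.sin(r),np.cos(r)]) if r>1e-9 else np.array([0,0,1.])
    else: d=np.array([x,y,1.])
    return -R.T@t, R.T@d
def at_z(cam,px,z):
    o,d=ray(cam,px); return o+d*(z-o[2])/d[2]
E
python3 - <<'E'
from h import *
np.set_printoptions(precision=4,suppress=True)
for c in("top","scene"):
    p,d=bot.read_camera(c); cv2.imwrite(f"pics/{c}0.png",p); m=bot.camera_model(c); print(c,-np.array(m["R"]).T@m["t"],np.array(m["R"])[2])
    for n,z in dict(red_tube_center=.008,yellow_tube_center=.008,black_ring_center=.008,collet_center=.0175,cutter_tray=0,gauge_tray=0,collet_tray=0,screw_tin=0,tape_roll=0).items():
        print(n,[(np.round(r["score"],2),np.round(r["at"],1),at_z(c,r["at"],z)[:2]) for r in bot.pinpoint(n,c)[:2]])
o=bot.get_obs();print(o)
E
```

```text
top [0.527  0.2233 0.878 ] [ 0.0787 -0.0063 -0.9969]
red_tube_center [(np.float64(0.56), array([325.8, 271.7]), array([0.4651, 0.116 ]))]
yellow_tube_center [(np.float64(0.58), array([286.3, 289.7]), array([0.4282, 0.2044]))]
black_ring_center [(np.float64(0.68), array([250.8, 292.6]), array([0.424 , 0.2825]))]
collet_center [(np.float64(0.64), array([366.6, 262.6]), array([0.4831, 0.0271]))]
cutter_tray [(np.float64(0.58), array([365.5, 202.6]), array([0.6169, 0.0196]))]
gauge_tray [(np.float64(0.71), array([212.9, 235.5]), array([0.5518, 0.3653])), (np.float64(0.23), array([252.3, 290.3]), array([0.428 , 0.2796]))]
collet_tray [(np.float64(0.56), array([283.1, 218.6]), array([0.5856, 0.2069]))]
screw_tin [(np.float64(0.74), array([339. , 146.3]), array([0.7478, 0.0745]))]
tape_roll [(np.float64(0.71), array([280.4, 143.4]), array([0.758 , 0.2082])), (np.float64(0.42), array([337. , 142.6]), array([0.7565, 0.0787]))]
scene [ 0.1107 -0.2522  0.5589] [ 0.5753  0.5336 -0.6198]
red_tube_center [(np.float64(0.92), array([266.2, 281.5]), array([0.4673, 0.1172]))]
yellow_tube_center [(np.f
[... 532 characters left out ...]
0.1968]))]
screw_tin [(np.float64(0.78), array([388.9, 211.1]), array([0.7464, 0.0764]))]
tape_roll [(np.float64(0.71), array([330.6, 183.4]), array([0.7442, 0.2092]))]
{'t': 1.0, 'q': array([-1.3251,  0.477 ,  0.0224,  1.5554, -0.0115,  1.1093, -0.0831]), 'joint_vel': array([ 0.0006,  0.0003, -0.0011, -0.0018,  0.0016, -0.0008,  0.0002]), 'joint_torque': array([ -0.0012, -59.6327,   1.6053, -28.1555,   0.0122,   0.0015,
         0.    ]), 'eef_pos': array([0.2339, 0.6332, 0.4047]), 'tool_rot': array([-0.    ,  0.176 ,  0.9844,  0.    ]), 'contact_force': array([ 0.507 ,  0.6186, -0.4081]), 'torque': array([ 0.0267, -0.0229, -0.0609]), 'grasp_force': 0.0, 'gripper_width': 1.0024244413266432}
```

```bash
python3 - <<'E'
import cv2
p=cv2.imread("pics/top0.png")[110:320,180:410]; cv2.imwrite("pics/top0c.png",cv2.resize(p,None,fx=2.8,fy=2.8,interpolation=cv2.INTER_CUBIC))
E
```

```text
(no output)
```

View pics/top0c.png

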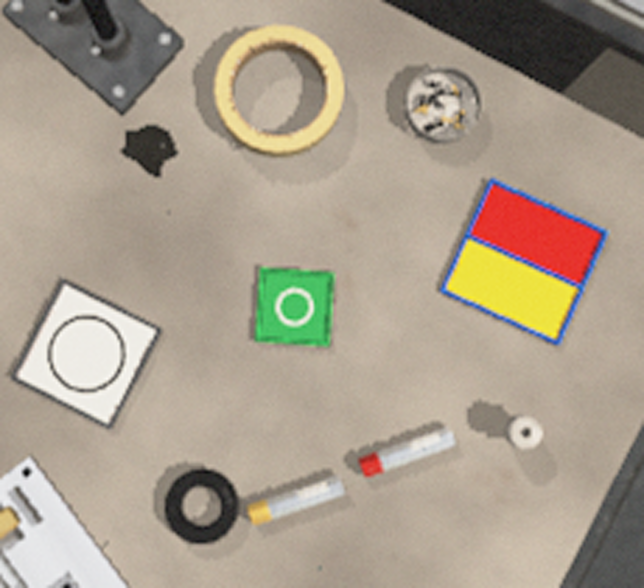

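View pics/scene0.png

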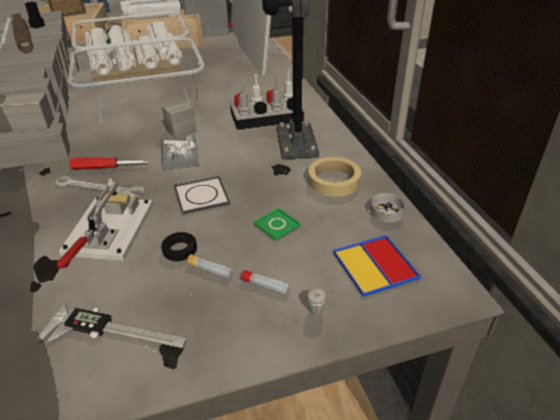

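The top crop shows the ring at (201,505), with the yellow tube (250–342, ~500) almost touching it. The red tube is at (370–452, ~450) and the collet at (525,432). The trays are blue (525,262), green (294,306) and white (87,353); the tape roll (280,90) and tin (441,105) are clear of the work. Next I'll refine the positions with masks.

```bash
python3 - <<'E'
from h import *
np.set_printoptions(precision=4,suppress=True)
for c in("top","scene"):
    p,d=bot.read_camera(c)
    for n,z in dict(red_tube_center=.008,yellow_tube_center=.008,black_ring_center=.012,collet_center=.035 if c=="top" else .0175,cutter_tray=.006,gauge_tray=.006,collet_tray=.006).items():
        r=bot.trace(n,c)
        if not r: print(c,n,"none");continue
        m=r[0]["mask"].astype(np.uint8)
        cs,_=cv2.findContours(cv2.resize(m,None,fx=4,fy=4,interpolation=cv2.INTER_LINEAR),cv2.RETR_EXTERNAL,cv2.CHAIN_APPROX_NONE)
        k=max(cs,key=cv2.contourArea)[:,0]
        P=np.array([at_z(c,(q+.5)/4-.5,z)[:2] for q in k],np.float32)*1000
        rc=cv2.minAreaRect(P)
        bx=cv2.boxPoints(rc);e=[bx[1]-bx[0],bx[2]-bx[1]];e=max(e,key=np.linalg.norm)
        print(c,n,round(r[0]["score"],2),"rect",np.array(rc[0]),np.array(rc[1]),"longdir",round(np.degrees(np.arctan2(e[1],e[0]))%180,1),"circ",np.array(cv2.minEnclosingCircle(P)[0]))
    # bay colour centroids
    hsv=cv2.cvtColor(p,cv2.COLOR_BGR2HSV); r=bot.trace("cutter_tray",c)[0]["mask"]
    for nm,s in(("red",(hsv[...,0]<8)|(hsv[...,0]>172)),("yel",(hsv[...,0]>20)&(hsv[...,0]<35))):
        y,x=np.nonzero(s&(hsv[...,1]>120)&r); print(nm,at_z(c,(x.mean(),y.mean()),.003)[:2]*1000)
E
```

```text
top red_tube_center 0.67 rect [468.5085 117.1893] [21.3371 79.5019] longdir 108.2 circ [466.6405 116.5757]
top yellow_tube_center 0.59 rect [432.9446 206.2533] [18.2607 78.904 ] longdir 106.7 circ [431.9584 205.9578]
top black_ring_center 0.95 rect [430.1342 279.5333] [58.588  57.8424] longdir 88.4 circ [430.0093 278.8943]
top collet_center 0.43 rect [482.034   30.3412] [27.5661 25.0263] longdir 88.4 circ [482.8775  30.6618]
top cutter_tray 0.72 rect [617.2852  18.0259] [106.8136 103.2196] longdir 63.0 circ [617.9297  17.7048]
top gauge_tray 0.83 rect [552.1244 369.3218] [92.5706 95.2659] longdir 150.2 circ [553.2163 369.7442]
top collet_tray 0.75 rect [585.1285 202.4497] [61.6792 61.6066] longdir 84.4 circ [584.3036 202.7252]
red [637.9886   6.4639]
yel [593.8552  28.2948]
scene red_tube_center 0.79 rect [465.9273 118.6811] [21.4523 81.3835] longdir 108.3 circ [466.4109 118.8412]
scene yellow_tube_center 0.88 rect [429.7873 207.0363] [22.7312 85.8666] longdir 106.4 circ [430.3694 207.4171]
scene black_ring_center 0.7 rect [425.5955 278.7173] [71.2304 56.7587] longdir 53.6 circ [424.0565 279.85  ]
scene collet_center 0.66 rect [481.0351  31.6247] [48.4176 25.6842] longdir 38.7 circ [481.6312  30.8795]
scene cutter_tray 0.94 rect [612.0312  16.755 ] [111.6097 106.8392] longdir 63.8 circ [612.0541  16.8494]
scene gauge_tray 0.75 rect [546.7869 366.3947] [99.73   90.9395] longdir 61.7 circ [546.577  366.9798]
scene collet_tray 0.73 rect [580.1318 201.4889] [68.9519 66.3373] longdir 82.6 circ [579.8801 200.6853]
red [636.514    4.7078]
yel [592.3296  26.5851]
```

```bash
cat > go.py <<'E'
import sys
from h import *
# go.py x y yaw_of_tool_y(deg) z (m): rows: turn after shift is in pre-turn axes and in post-turn axes
from scipy.spatial.transform import Rotation as Ro
x,y,a,z=map(float,sys.argv[1:5]); o=bot.get_obs(); q=o["tool_rot"]; R=Ro.from_quat([q[1],q[2],q[3],q[0]]).as_matrix()
p=o["eef_pos"]; d=np.array([x,y,z])-p
cur=np.degrees(np.arctan2(R[1,1],R[0,1])); turn=(cur-a+90)%180-90
R2=R@Ro.from_euler('z',turn,degrees=True).as_matrix()
print("t",round(o["t"],2),"pos",p.round(4),"yaw",cur.round(1),"turn",turn.round(1),"shift before turn",(R.T@d*1000).round(1),"after turn",(R2.T@d*1000).round(1),"q7",o["q"][6].round(2),"w",round(o["gripper_width"]*85,1),"grip",o["grasp_force"])
E
python3 go.py .429 .279 16.5 .26
```

```text
t 1.9 pos [0.2339 0.6332 0.4047] yaw 69.7 turn 53.2 shift before turn [-305.8 -264.7  144.7] after turn [-395.    86.5  144.7] q7 -0.08 w 84.9 grip 0.0
```

```bash
python3 -m pendant '[[0.085,0,0,12,6.65],[0.085,0,0,0.012,6.65]]' 2>&1 | tail -3 >/dev/null; true; python3 go.py .429 .279 16.5 .26
```

```text
t 2.07 pos [0.2336 0.6322 0.3476] yaw 56.1 turn 39.6 shift before turn [-359.  -184.1   88.5] after turn [-393.9   87.2   88.5] q7 -0.3 w 84.7 grip 0.0
```

I typed 12 for one z shift where I meant 0.012. The rate limit capped it, so no harm was done. Carrying on.

```bash
python3 -m pendant '[[0.085,0,0,0.01,6.6],[0.085,0,0,0.01,6.6],[0.085,0,0,0.01,6.6],[0.085,0,0,0.01,6.6],[0.085,0,0,0.01,6.6],[0.085,0,0,0.01,6.6],[0.085,-0.035,0.008,0,0],[0.085,-0.035,0.008,0,0],[0.085,-0.035,0.008,0,0],[0.085,-0.035,0.008,0,0],[0.085,-0.035,0.008,0,0],[0.085,-0.035,0.008,0,0]]'; python3 go.py .429 .279 16.5 .20
```

```text
t: 3.07
eef_pos: [0.3412, 0.4447, 0.2912]
tool_rot: [-0.0, 0.596, 0.803, 0.0]
contact_force: [0.6, -0.1, -0.5]
gripper_width: 0.996
grasp_force: 0.0
t 3.07 pos [0.3412 0.4447 0.2912] yaw 16.8 turn 0.3 shift before turn [-184.    36.    91.2] after turn [-183.8   37.1   91.2] q7 -0.6 w 84.6 grip 0.0
```

```bash
python3 -m pendant '[[0.085,-0.031,0.006,0.012,0],[0.085,-0.031,0.006,0.012,0],[0.085,-0.031,0.006,0.012,0],[0.085,-0.031,0.006,0.012,0],[0.085,-0.03,0.006,0.012,0],[0.085,-0.03,0.006,0.012,0],[0.085,0,0,0.01,0],[0.085,0,0,0,0]]'; python3 go.py .429 .279 16.5 .171; python3 - <<'E'
from h import *
p,d=bot.read_camera("wrist"); cv2.imwrite("pics/w1.png",p)
for n,z in dict(black_ring_center=.008,yellow_tube_center=.008).items(): print(n,[(round(r["score"],2),at_z("wrist",r["at"],z).round(4)) for r in bot.pinpoint(n,"wrist")[:2]])
E
```

```text
t: 3.73
eef_pos: [0.4288, 0.2782, 0.2076]
tool_rot: [-0.0, 0.598, 0.802, -0.001]
contact_force: [-0.7, 0.3, 0.1]
gripper_width: 0.998
grasp_force: 0.0
t 3.73 pos [0.4288 0.2782 0.2076] yaw 16.6 turn 0.1 shift before turn [ 0.7  0.5 36.6] after turn [ 0.7  0.5 36.6] q7 -0.22 w 84.8 grip 0.0
black_ring_center []
yellow_tube_center [(0.62, array([0.4332, 0.2084, 0.008 ]))]
```

View pics/w1.png

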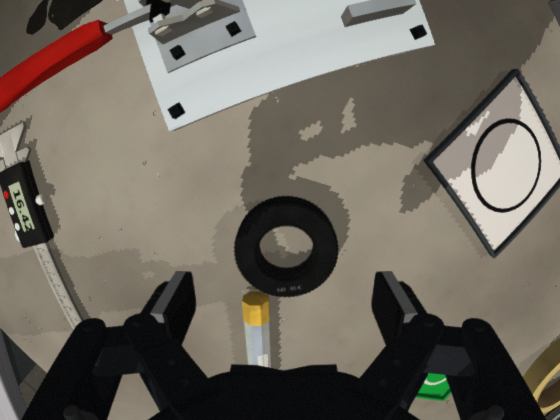

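The ring is at (286,246), centred between the open fingers (columns ~190 and ~378), and the yellow cap sits just below it at (257,308). Descending.

```bash
python3 -c "
from h import *
print(at_z('wrist',(286,246),.012))"; python3 -m pendant '[[0.085,0,0,0.012,0],[0.085,0,0,0.012,0],[0.085,0,0,0.012,0],[0.05,0,0,0,0],[0.05,0,0,0,0],[0.05,0,0,0,0],[0.05,0,0,0,0],[0.05,0,0,0,0],[0.05,0,0,0,0]]' 30; python3 go.py .551 .3685 16.5 .171
```

```text
[0.42815451 0.28799772 0.012     ]
t: 4.63
eef_pos: [0.4284, 0.2805, 0.1733]
tool_rot: [0.0, 0.596, 0.803, 0.0]
contact_force: [0.1, 0.2, -0.7]
gripper_width: 0.636
grasp_force: 32.2
t 4.63 pos [0.4284 0.2805 0.1733] yaw 16.8 turn 0.3 shift before turn [ 48.7 142.8   2.4] after turn [ 49.5 142.6   2.4] q7 -0.2 w 54.0 grip 32.24904545437312
```

```bash
python3 -m pendant '[[0.05,0,0,-0.01,0],[0.05,0,0,-0.02,0],[0.05,0,0,-0.02,0],[0.05,0,0,0,0]]'; python3 - <<'E'
from h import *
p,d=bot.read_camera("wrist"); cv2.imwrite("pics/w2.png",p)
E
python3 go.py .551 .3685 16.5 .171
```

```text
t: 4.97
eef_pos: [0.4295, 0.2809, 0.2265]
tool_rot: [0.001, 0.596, 0.803, 0.003]
contact_force: [0.2, 0.6, -3.2]
gripper_width: 0.632
grasp_force: 32.9
t 5.02 pos [0.429  0.2808 0.225 ] yaw 16.8 turn 0.3 shift before turn [ 48.6 141.9  54.7] after turn [ 49.4 141.7  54.7] q7 -0.23 w 54.1 grip 32.85914519041398
```

View pics/w2.png

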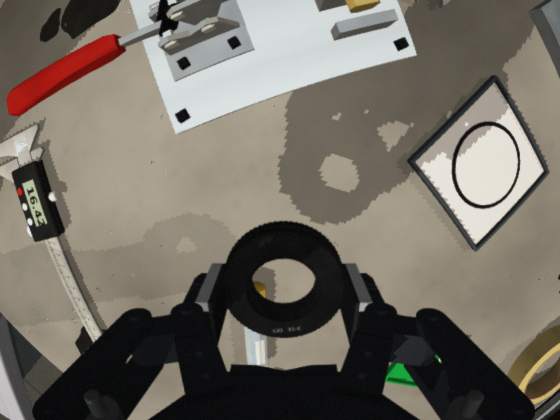

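Ring held level between the pads at (285,278). Working out its offset from the tool.

```bash
python3 -c "
from h import *
print(at_z('wrist',(284,279),.062), bot.trace('black_ring_center','wrist')[:1] and at_z('wrist',bot.trace('black_ring_center','wrist')[0]['at'],.062))
m=bot.camera_model('wrist');print(-np.array(m['R']).T@m['t'],np.array(m['R'])[2])"
```

```text
[0.42886705 0.28543515 0.062     ] [0.42184829 0.29423264 0.062     ]
[0.4054631  0.3558086  0.19144372] [ 0.08954217 -0.29521452 -0.95122584]
```

```bash
python3 -m pendant '[[0.05,0.011,0.0355,0,0],[0.05,0.011,0.0355,0,0],[0.05,0.011,0.0355,0,0],[0.05,0.012,0.0355,0,0],[0.05,0,0,0,0],[0.05,0,0,0.012,0],[0.05,0,0,0.012,0],[0.05,0,0,0.01,0],[0.05,0,0,0,0]]'; python3 go.py .552 .3645 16.8 .1775
```

```text
t: 5.87
eef_pos: [0.5488, 0.363, 0.185]
tool_rot: [-0.001, 0.596, 0.803, -0.004]
contact_force: [-1.0, -1.1, -3.7]
gripper_width: 0.636
grasp_force: 33.1
t 5.87 pos [0.5488 0.363  0.185 ] yaw 16.8 turn 0.0 shift before turn [0.5 3.5 7.4] after turn [0.6 3.5 7.4] q7 -0.21 w 54.1 grip 33.13062917084608
```

```bash
python3 -m pendant '[[0.05,0,0.002,0.007,0],[0.05,0,0,0,0],[0.07,0,0,0,0],[0.075,0,0,0,0],[0.075,0,0,0,0],[0.075,0,0,-0.02,0],[0.075,0,0,-0.03,0],[0.075,0,0,-0.03,0],[0.075,0,0,0,0]]'; python3 go.py .4315 .2065 16.5 .21;  python3 - <<'E'
from h import *
p,d=bot.read_camera("wrist"); 
r=bot.trace("black_ring_center","wrist")
print([(round(k["score"],2),np.array(k["at"]).round(),at_z("wrist",k["at"],.013).round(4)) for k in r])
r=bot.pinpoint("gauge_tray","wrist")
print([(round(k["score"],2),np.array(k["at"]).round(),at_z("wrist",k["at"],0).round(4)) for k in r])
E
```

```text
t: 6.62
eef_pos: [0.5556, 0.3662, 0.2692]
tool_rot: [0.002, 0.596, 0.803, 0.005]
contact_force: [1.0, 0.6, 1.0]
gripper_width: 0.876
grasp_force: 0.0
t 6.62 pos [0.5556 0.3662 0.2692] yaw 16.8 turn 0.3 shift before turn [-117.3 -165.5   57. ] after turn [-118.1 -164.9   57. ] q7 -0.23 w 74.5 grip 0.0
[(0.63, array([103., 308.]), array([0.4209, 0.2383, 0.013 ])), (0.55, array([270., 238.]), array([0.5489, 0.3522, 0.013 ])), (0.28, array([277., 205.]), array([0.5468, 0.3779, 0.013 ]))]
[(0.97, array([274., 211.]), array([0.5455, 0.3691, 0.    ]))]
```

```bash
python3 -m pendant '[[0.06,-0.0195,-0.0275,0.009,0],[0.06,-0.0195,-0.0275,0.009,0],[0.06,-0.0195,-0.0275,0.009,0],[0.06,-0.0195,-0.0275,0.009,0],[0.06,-0.0195,-0.0275,0.009,0],[0.06,-0.0195,-0.0275,0.009,0],[0.06,0,0,0,0],[0.06,0,0,0,0]]'; python3 go.py .432 .207 16.5 .176;  python3 - <<'E'
from h import *
p,d=bot.read_camera("top"); cv2.imwrite("pics/top1.png",cv2.resize(p[110:330,180:410],None,fx=2.6,fy=2.6,interpolation=cv2.INTER_CUBIC))
r=bot.trace("black_ring_center","top")
print([(round(k["score"],2),np.array(k["at"]).round(),at_z("top",k["at"],.015).round(4)) for k in r])
r=bot.boxes_of("gauge_tray","top")
print([(round(k["score"],2),np.array(k["at"]).round(),at_z("top",k["at"],.006).round(4)) for k in r])
p,d=bot.read_camera("wrist"); cv2.imwrite("pics/w3.png",p)
r=bot.trace("yellow_tube_center","wrist")
print([(round(k["score"],2),np.array(k["at"]).round(),at_z("wrist",k["at"],.008).round(4)) for k in r])
E
```

```text
t: 7.43
eef_pos: [0.4273, 0.2034, 0.2068]
tool_rot: [-0.001, 0.597, 0.802, -0.002]
contact_force: [0.8, 0.8, 0.9]
gripper_width: 0.703
grasp_force: 0.0
t 7.43 pos [0.4273 0.2034 0.2068] yaw 16.7 turn 0.2 shift before turn [ 2.1  5.7 30.8] after turn [ 2.2  5.7 30.8] q7 -0.09 w 59.8 grip 0.0
[(0.82, array([205., 233.]), array([0.5569, 0.3802, 0.015 ]))]
[(0.88, array([212., 237.]), array([0.549 , 0.3664, 0.006 ]))]
[(0.61, array([288., 249.]), array([0.432 , 0.2102, 0.008 ]))]
```

View pics/top1.png

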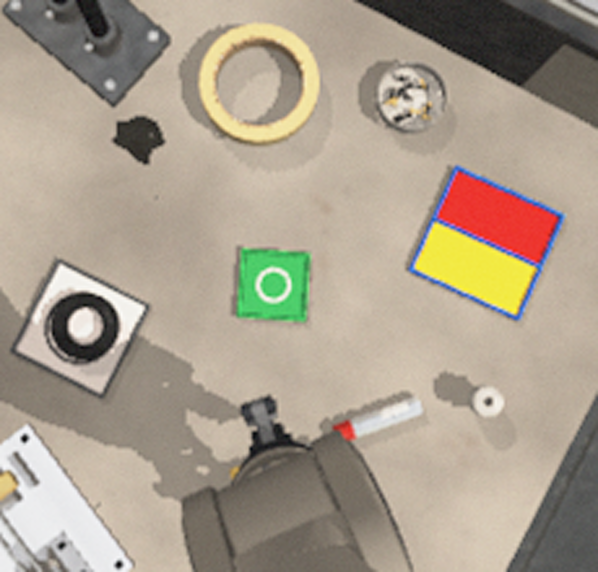

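View pics/w3.png

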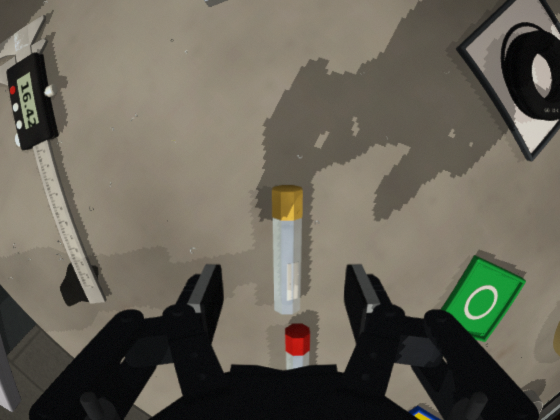

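The ring sits centred in the dark tray, at (82,327) in the top crop. In the wrist view the yellow tube runs between the fingers from (287,190) to (287,312). Grasping it.

```bash
python3 -m pendant '[[0.06,0.0035,0.005,0.01,0],[0.06,0,0,0.01,0],[0.06,0,0,0.01,0],[0.06,0,0,0,0],[0.01,0,0,0,0],[0.01,0,0,0,0],[0.01,0,0,0,0],[0.01,0,0,0,0],[0.01,0,0,0,0],[0.01,0,0,0,0],[0.01,0,0,0,0]]' 30; python3 go.py .594 .028 -26.3 .24
```

```text
t: 8.6
eef_pos: [0.433, 0.2102, 0.1785]
tool_rot: [0.0, 0.596, 0.803, 0.0]
contact_force: [-0.9, -1.2, 6.4]
gripper_width: 0.167
grasp_force: 30.9
t 8.6 pos [0.433  0.2102 0.1785] yaw 16.8 turn 43.1 shift before turn [-220.9  101.4  -61.5] after turn [-92.  225.1 -61.5] q7 -0.08 w 14.2 grip 30.854024291038513
```

```bash
python3 -m pendant '[[0.01,0,0,-0.02,0],[0.01,0,0,-0.02,0],[0.01,0,0,-0.02,0],[0.01,0,0,0,0]]'; python3 - <<'E'
from h import *
p,d=bot.read_camera("wrist"); cv2.imwrite("pics/w4.png",p); o=bot.get_obs()
for k in bot.trace("yellow_tube_center","wrist")[:2]: 
  print(round(k["score"],2),np.array(k["at"]).round(),at_z("wrist",k["at"],o["eef_pos"][2]-.168).round(4))
E
python3 go.py .594 .028 -26.3 .24
```

```text
t: 8.93
eef_pos: [0.434, 0.2107, 0.2409]
tool_rot: [0.001, 0.596, 0.803, 0.002]
contact_force: [0.7, -0.0, -0.3]
gripper_width: 0.167
grasp_force: 30.2
0.55 [282. 274.] [0.4315 0.2152 0.0715]
t 9.03 pos [0.4329 0.2104 0.2385] yaw 16.8 turn 43.1 shift before turn [-221.2  101.3   -1.5] after turn [-92.2 225.2  -1.5] q7 -0.12 w 14.2 grip 30.15905499458313
```

View pics/w4.png

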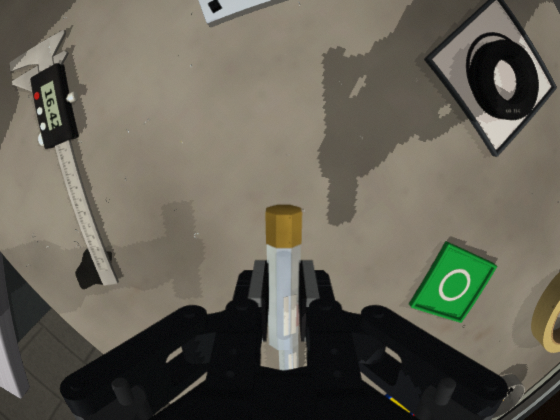

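The tube is firmly held, with the cap end at (284,208) and the far end near (283,368).

```bash
python3 -c "
from h import *
a=at_z('wrist',(284,206),.068);b=at_z('wrist',(283,369),.068);print(a,b,(a+b)/2,np.linalg.norm(a-b))"; python3 -m pendant '[[0.01,-0.028,0.0135,0,0],[0.01,-0.028,0.0135,0,0],[0.01,-0.028,0.0135,0,0],[0.01,-0.028,0.0135,0,0],[0.01,-0.028,0.0135,0,0],[0.01,-0.028,0.0135,0,0],[0.01,-0.027,0.01,0,0],[0.01,-0.026,0.01,0,0],[0.01,0,0,0,6.2],[0.01,0,0,0,6.2],[0.01,0,0,0,6.2],[0.01,0,0,0,6.2]]'; python3 -m pendant '[[0.01,0,0,0,6.1],[0.01,0,0,0,6.1],[0.01,0,0,0,6.1],[0.01,0,0,0,0]]'; python3 go.py .594 .028 -26.3 .185
```

```text
[0.42298585 0.24632161 0.068     ] [0.45119646 0.15119739 0.068     ] [0.43709116 0.1987595  0.068     ] 0.0992192258161403
t: 10.03
eef_pos: [0.593, 0.0276, 0.2363]
tool_rot: [-0.001, 0.757, 0.654, -0.001]
contact_force: [-0.5, 0.2, 0.3]
gripper_width: 0.17
grasp_force: 30.2
t: 10.37
eef_pos: [0.5929, 0.0282, 0.2364]
tool_rot: [-0.0, 0.85, 0.526, -0.001]
contact_force: [0.3, 0.5, -1.0]
gripper_width: 0.171
grasp_force: 30.2
t 10.37 pos [0.5929 0.0282 0.2364] yaw -26.5 turn -0.2 shift before turn [ 0.4  1.1 51.3] after turn [ 0.4  1.1 51.3] q7 -0.29 w 14.6 grip 30.154473781585693
```

```bash
python3 -m pendant '[[0.01,0,0.001,0.015,0],[0.01,0,0,0.015,0],[0.01,0,0,0.012,0],[0.01,0,0,0.01,0],[0.01,0,0,0.001,0],[0.01,0,0,0,0],[0.03,0,0,0,0],[0.03,0,0,0,0],[0.03,0,0,0,0],[0.03,0,0,0,0]]';  python3 -m pendant '[[0.03,0,0,-0.01,0],[0.03,0,0,-0.025,0],[0.03,0,0,-0.025,0],[0.03,0,0,0,0]]';python3 go.py .467 .1175 18.2 .205
```

```text
t: 11.2
eef_pos: [0.5946, 0.0275, 0.1856]
tool_rot: [0.0, 0.849, 0.528, 0.001]
contact_force: [0.1, 0.5, 0.5]
gripper_width: 0.349
grasp_force: 0.0
t: 11.53
eef_pos: [0.5963, 0.027, 0.2502]
tool_rot: [0.002, 0.849, 0.528, 0.004]
contact_force: [1.3, -0.2, -0.0]
gripper_width: 0.35
grasp_force: 0.0
t 11.53 pos [0.5963 0.027  0.2502] yaw -26.3 turn -44.5 shift before turn [  23.6 -156.3   44.3] after turn [126.4 -94.9  44.3] q7 -0.29 w 29.8 grip 0.0
```

```bash
python3 -m pendant '[[0.06,0.0047,-0.031,0,0],[0.06,0.0047,-0.031,0.006,0],[0.06,0.0047,-0.031,0.01,0],[0.06,0.0047,-0.031,0.01,0],[0.06,0.0047,-0.032,0.01,0],[0.06,0,0,0.008,-6.35],[0.06,0,0,0,-6.35],[0.06,0,0,0,-6.35],[0.06,0,0,0,-6.35],[0.06,0,0,0,-6.35],[0.06,0,0,0,-6.35],[0.06,0,0,0,-6.35]]'; python3 -m pendant '[[0.06,0,0,0,0]]'>/dev/null; python3 go.py .467 .1175 18.2 .178;  python3 - <<'E'
from h import *
p,d=bot.read_camera("wrist"); cv2.imwrite("pics/w5.png",p)
r=bot.trace("red_tube_center","wrist")
print([(round(k["score"],2),np.array(k["at"]).round(),at_z("wrist",k["at"],.008).round(4)) for k in r[:2]])
p,d=bot.read_camera("top"); cv2.imwrite("pics/top2.png",cv2.resize(p[110:330,180:410],None,fx=2.6,fy=2.6,interpolation=cv2.INTER_CUBIC))
E
```

```text
t: 12.53
eef_pos: [0.4651, 0.1176, 0.2016]
tool_rot: [0.0, 0.584, 0.812, 0.0]
contact_force: [0.7, -0.8, -0.2]
gripper_width: 0.708
grasp_force: 0.0
t 12.62 pos [0.4651 0.1174 0.2016] yaw 18.4 turn 0.2 shift before turn [-0.5  1.8 23.6] after turn [-0.5  1.8 23.6] q7 0.13 w 59.9 grip 0.0
[(0.78, array([290., 247.]), array([0.4667, 0.1255, 0.008 ]))]
```

View pics/w5.png

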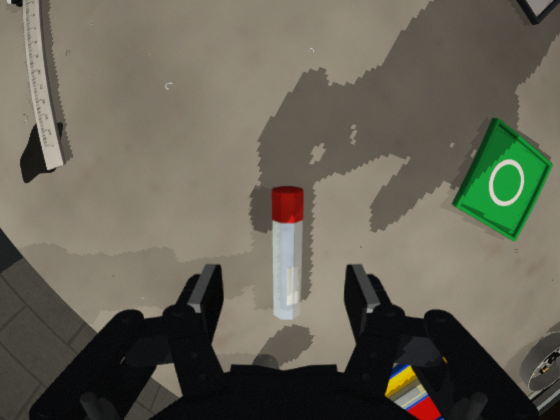

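View pics/top2.png

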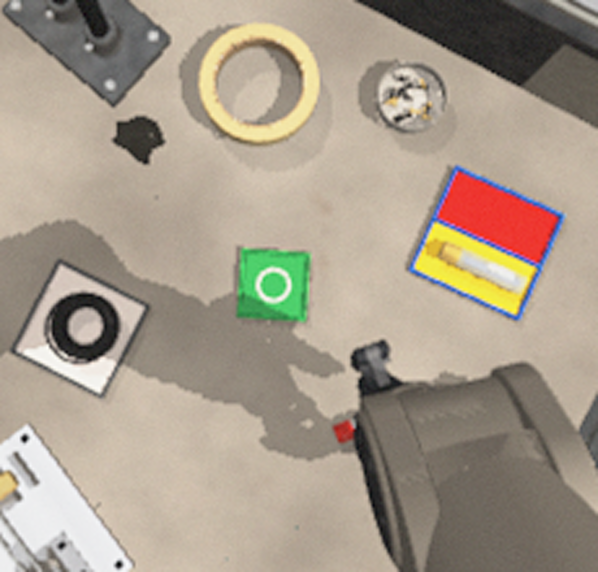

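The yellow tube lies in the yellow bay at (477,266) in the top crop. In the wrist view the red tube is between the fingers, from (288,190) to (288,318).

```bash
python3 -m pendant '[[0.06,0.006,0.003,0.008,0],[0.06,0,0,0.008,0],[0.06,0,0,0.008,0],[0.06,0,0,0,0],[0.01,0,0,0,0],[0.01,0,0,0,0],[0.01,0,0,0,0],[0.01,0,0,0,0],[0.01,0,0,0,0],[0.01,0,0,0,0],[0.01,0,0,0,0],[0.01,0,0,0,0]]' 30;  python3 -m pendant '[[0.01,0,0,-0.02,0],[0.01,0,0,-0.02,0],[0.01,0,0,-0.02,0],[0.01,0,0,0,0]]'; python3 go.py .638 .006 -26.3 .24; python3 - <<'E'
from h import *
p,d=bot.read_camera("wrist"); h=cv2.cvtColor(p,cv2.COLOR_BGR2HSV)
m=((h[...,0]<8)|(h[...,0]>172))&(h[...,1]>140); m[:150]=0;m[260:]=0;m[:,:200]=0;m[:,370:]=0
y,x=np.nonzero(m); print(len(y),x.mean(),y.min(),y.max(), at_z("wrist",(x.mean(),y.min()),.068),bot.get_obs()["eef_pos"])
E
```

```text
t: 13.77
eef_pos: [0.466, 0.1241, 0.1773]
tool_rot: [0.0, 0.587, 0.81, 0.0]
contact_force: [-1.4, -1.0, 4.4]
gripper_width: 0.171
grasp_force: 30.8
t: 14.1
eef_pos: [0.4671, 0.1245, 0.2398]
tool_rot: [0.001, 0.587, 0.81, 0.002]
contact_force: [0.2, -0.2, 0.0]
gripper_width: 0.169
grasp_force: 30.2
t 14.1 pos [0.4671 0.1245 0.2398] yaw 18.2 turn 44.5 shift before turn [-165.9  125.5    0.4] after turn [-30.5 205.7   0.4] q7 0.09 w 14.4 grip 30.232962369918823
1445 283.3086505190311 211 253 [0.4565575  0.15795702 0.068     ] [0.46655117 0.1245549  0.23844382]
```

```bash
python3 -m pendant '[[0.01,-0.0273,0.0207,0,0],[0.01,-0.0273,0.0207,0,0],[0.01,-0.0273,0.0207,0,0],[0.01,-0.0273,0.0207,0,0],[0.01,-0.0273,0.0207,0,0],[0.01,-0.0273,0.0207,0,0],[0.01,0,0,0,6.35],[0.01,0,0,0,6.35],[0.01,0,0,0,6.35],[0.01,0,0,0,6.35],[0.01,0,0,0,6.35],[0.01,0,0,0,6.35]]'; python3 -m pendant '[[0.01,0,0,0,6.35],[0.01,0,0,0,0],[0.01,0,0,0,0]]' >/dev/null; python3 go.py .639 .008 -26.3 .185
```

```text
t: 15.15
eef_pos: [0.6345, 0.0074, 0.2353]
tool_rot: [-0.0, 0.82, 0.572, -0.001]
contact_force: [0.3, 0.6, -0.5]
gripper_width: 0.164
grasp_force: 30.2
t 15.4 pos [0.6346 0.0076 0.2357] yaw -26.1 turn 0.2 shift before turn [ 2.4  3.9 50.7] after turn [ 2.4  3.9 50.7] q7 -0.25 w 14.3 grip 30.23606300354004
```

```bash
python3 -m pendant '[[0.01,0.002,0.003,0.015,0],[0.01,0,0,0.015,0],[0.01,0,0,0.012,0],[0.01,0,0,0.008,0],[0.01,0,0,0.001,0],[0.01,0,0,0,0],[0.03,0,0,0,0],[0.03,0,0,0,0],[0.03,0,0,0,0],[0.03,0,0,0,0]]';  python3 -m pendant '[[0.03,0,0,-0.01,0],[0.03,0,0,-0.025,0],[0.03,0,0,-0.035,0],[0.03,0,0,0,0]]';python3 go.py .482 .0305 -26.3 .23
```

```text
t: 16.23
eef_pos: [0.6388, 0.0078, 0.1867]
tool_rot: [0.0, 0.849, 0.528, 0.001]
contact_force: [0.2, 0.0, -0.0]
gripper_width: 0.353
grasp_force: 0.0
t: 16.57
eef_pos: [0.641, 0.0071, 0.2629]
tool_rot: [0.002, 0.85, 0.528, 0.004]
contact_force: [0.9, 0.1, 0.7]
gripper_width: 0.35
grasp_force: 0.0
t 16.57 pos [0.641  0.0071 0.2629] yaw -26.3 turn -0.0 shift before turn [ -49.7 -153.2   31.4] after turn [ -49.6 -153.2   31.4] q7 -0.26 w 29.8 grip 0.0
```

```bash
python3 -m pendant '[[0.07,-0.01,-0.0306,0,0],[0.07,-0.01,-0.0306,0,0],[0.07,-0.01,-0.0306,0,0],[0.07,-0.01,-0.0306,0.015,0],[0.07,-0.01,-0.0306,0.015,0],[0.07,0,0,0,0],[0.07,0,0,0,0]]'; python3 go.py .482 .0305 -26.3 .186;  python3 - <<'E'
from h import *
p,d=bot.read_camera("wrist"); cv2.imwrite("pics/w6.png",p)
for f in (bot.trace,bot.pinpoint): print([(round(k["score"],2),np.array(k["at"]).round(),at_z("wrist",k["at"],.0175).round(4)) for k in f("collet_center","wrist")[:2]])
p,d=bot.read_camera("top"); cv2.imwrite("pics/top3.png",cv2.resize(p[110:330,180:410],None,fx=2.6,fy=2.6,interpolation=cv2.INTER_CUBIC))
E
```

```text
t: 17.15
eef_pos: [0.4775, 0.0309, 0.2261]
tool_rot: [-0.001, 0.849, 0.528, -0.001]
contact_force: [1.4, 0.3, 0.2]
gripper_width: 0.817
grasp_force: 0.0
t 17.15 pos [0.4775 0.0309 0.2261] yaw -26.2 turn 0.1 shift before turn [ 1.7  4.3 40.1] after turn [ 1.7  4.3 40.1] q7 -0.3 w 69.5 grip 0.0
[(0.64, array([292., 254.]), array([0.484 , 0.0248, 0.0175]))]
[(0.79, array([288., 249.]), array([0.4842, 0.0284, 0.0175]))]
```

View pics/w6.png

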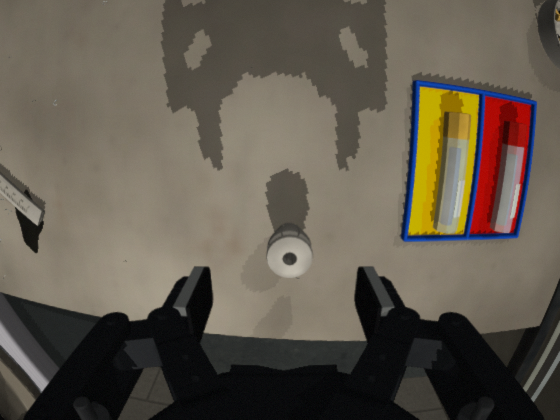

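View pics/top3.png

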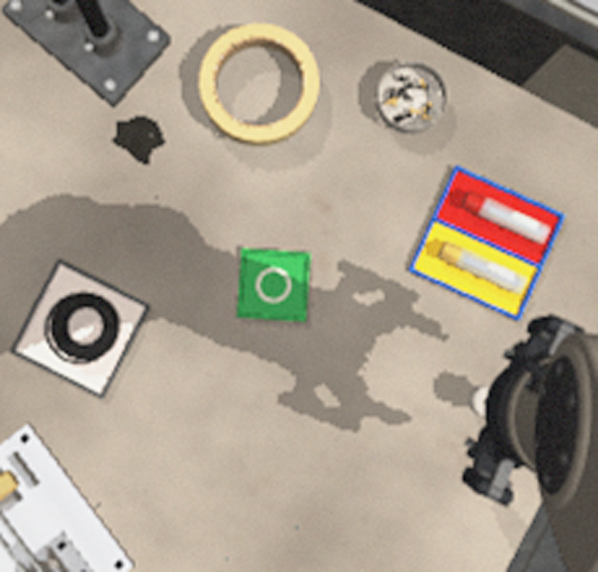

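Both tubes lie in their bays. The collet's top face is at (289,258) in the wrist view.

```bash
python3 -c "
from h import *
print(at_z('wrist',(289.5,258),.035))"; python3 go.py .4825 .0295 -26.2 .186
```

```text
[0.48544657 0.03025118 0.035     ]
t 17.35 pos [0.4808 0.0306 0.2269] yaw -26.3 turn -0.1 shift before turn [-0.3  1.9 40.9] after turn [-0.3  1.9 40.9] q7 -0.3 w 70.0 grip 0.0
```

```bash
python3 -m pendant '[[0.07,0.001,0.002,0.015,0],[0.07,0,0,0.015,0],[0.07,0,0,0.01,0],[0.02,0,0,0,0],[0.02,0,0,0,0],[0.02,0,0,0,0],[0.02,0,0,0,0],[0.02,0,0,0,0],[0.02,0,0,0,0],[0.02,0,0,0,0],[0.02,0,0,0,0]]' 30;  python3 -m pendant '[[0.02,0,0,-0.01,0],[0.02,0,0,-0.02,0],[0.02,0,0,-0.02,0],[0.02,0,0,0,0]]'; python3 go.py .584 .202 -26.3 .2365; python3 - <<'E'
from h import *
p,d=bot.read_camera("wrist"); cv2.imwrite("pics/w7.png",p)
E
```

```text
t: 18.27
eef_pos: [0.4819, 0.0307, 0.1865]
tool_rot: [0.0, 0.849, 0.528, 0.001]
contact_force: [-0.7, -0.5, 6.1]
gripper_width: 0.283
grasp_force: 29.6
t: 18.6
eef_pos: [0.4824, 0.0306, 0.239]
tool_rot: [0.001, 0.849, 0.528, 0.002]
contact_force: [0.4, 0.2, 0.1]
gripper_width: 0.287
grasp_force: 29.9
t 18.6 pos [0.4824 0.0306 0.239 ] yaw -26.3 turn 0.0 shift before turn [198.6  15.1   3.1] after turn [198.6  15.1   3.1] q7 -0.31 w 24.4 grip 29.87974781077355
```

View pics/w7.png

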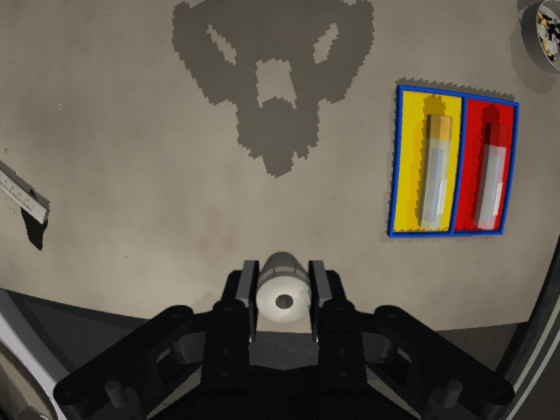

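The collet is held upright between the pads at (285,300). Carrying it to the green tray.

```bash
python3 -m pendant '[[0.02,0.02,0.002,0,0],[0.02,0.03,0.002,0,0],[0.02,0.03,0.002,0,0],[0.02,0.03,0.002,0,0],[0.02,0.03,0.002,0,0],[0.02,0.03,0.002,0,0],[0.02,0.02,0.003,0,0],[0.02,0.008,0,0,0],[0.02,0,0,0,0],[0.02,0,0,0.015,0],[0.02,0,0,0.015,0],[0.02,0,0,0,0]]'; python3 -m pendant '[[0.02,0,0,0,0]]' >/dev/null; python3 go.py .584 .202 -26.3 .190; python3 - <<'E'
from h import *
for c in("scene","wrist"):
    p,d=bot.read_camera(c); cv2.imwrite(f"pics/{c}8.png",p)
for f,n,z in((bot.pinpoint,"collet_tray",0),(bot.boxes_of,"collet_tray",.003)): print([(round(k["score"],2),np.array(k["at"]).round(),at_z("wrist",k["at"],z).round(4)) for k in f(n,"wrist")[:2]])
E
```

```text
t: 19.65
eef_pos: [0.5805, 0.1994, 0.2032]
tool_rot: [-0.0, 0.85, 0.527, -0.003]
contact_force: [-0.5, -0.3, 0.1]
gripper_width: 0.285
grasp_force: 29.9
t 19.73 pos [0.5815 0.1998 0.2053] yaw -26.4 turn -0.1 shift before turn [ 3.1  1.3 15.2] after turn [ 3.1  1.3 15.2] q7 -0.55 w 24.2 grip 29.87431425601244
[(0.65, array([280., 239.]), array([0.5846, 0.2072, 0.    ]))]
[(0.6, array([282., 229.]), array([0.5886, 0.2136, 0.003 ]))]
```

View pics/wrist8.png

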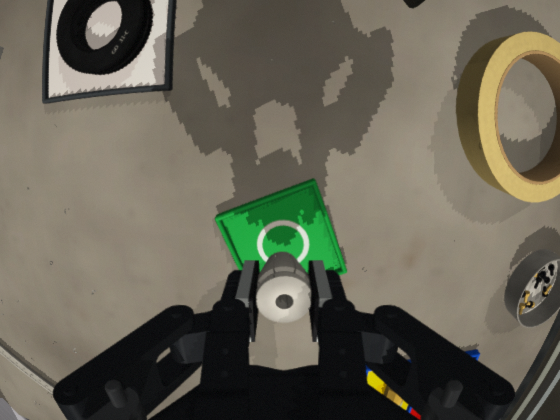

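The green tray's circle is at (283,243), just ahead of the collet. I'll shift 4 mm and lower.

```bash
python3 -m pendant '[[0.02,0.004,0.001,0.006,0],[0.02,0,0,0.006,0],[0.02,0,0,0.003,0],[0.02,0,0,0,0],[0.02,0,0,0,0]]'; python3 go.py .584 .203 -26.3 .190
```

```text
t: 20.35
eef_pos: [0.5851, 0.2047, 0.1906]
tool_rot: [-0.0, 0.849, 0.528, -0.0]
contact_force: [0.2, 0.1, -0.6]
gripper_width: 0.282
grasp_force: 29.9
t 20.35 pos [0.5851 0.2047 0.1906] yaw -26.3 turn 0.0 shift before turn [-2.  -0.2  0.6] after turn [-2.  -0.2  0.6] q7 -0.54 w 24.0 grip 29.86104733776301
```

```bash
python3 -m pendant '[[0.02,0,0,0.001,0],[0.02,0,0,0,0],[0.03,0,0,0,0],[0.06,0,0,0,0],[0.06,0,0,0,0],[0.06,0,0,0,0],[0.06,0,0,-0.02,0],[0.06,0,0,-0.03,0],[0.06,0,0,-0.03,0],[0.06,-0.03,-0.03,-0.02,0],[0.06,-0.03,-0.03,0,0],[0.06,-0.03,-0.03,0,0]]'; python3 -m pendant '[[0.06,-0.03,-0.03,0,0],[0.06,-0.03,-0.03,0,0],[0.06,-0.03,-0.03,0,0],[0.06,0,0,0,0],[0.06,0,0,0,0]]'; python3 - <<'E'
from h import *
q=[bot.read_camera(c)[0] for c in("scene","top")]
a=cv2.resize(q[0][150:320,150:430],None,fx=2.1,fy=2.1,interpolation=cv2.INTER_CUBIC); b=cv2.resize(q[1][110:320,180:410],None,fx=1,fy=1)
cv2.imwrite("pics/end.png",a)
for n,z,c in(("collet_center",.0205,"scene"),("collet_center",.0205,"top"),("collet_tray",0,"scene"),("collet_tray",0,"top"),("black_ring_center",.011,"top"),("gauge_tray",0,"top"),("screw_tin",0,"top"),("tape_roll",0,"top")): print(n,c,[(round(k["score"],2),at_z(c,k["at"],z).round(4)) for k in bot.pinpoint(n,c)[:2]])
E
```

```text
t: 21.35
eef_pos: [0.47, 0.1655, 0.289]
tool_rot: [0.0, 0.849, 0.528, 0.002]
contact_force: [-0.9, -0.8, -0.6]
gripper_width: 0.698
grasp_force: 0.0
t: 21.77
eef_pos: [0.3499, 0.1248, 0.2877]
tool_rot: [-0.001, 0.849, 0.528, -0.001]
contact_force: [1.1, 0.6, 0.9]
gripper_width: 0.7
grasp_force: 0.0
collet_center scene [(0.58, array([0.5828, 0.2047, 0.0205]))]
collet_center top [(0.53, array([0.5827, 0.2003, 0.0205]))]
collet_tray scene [(0.56, array([0.5825, 0.2004, 0.    ]))]
collet_tray top [(0.61, array([0.5862, 0.2028, 0.    ]))]
black_ring_center top [(0.57, array([0.5581, 0.3634, 0.011 ]))]
gauge_tray top [(0.71, array([0.5498, 0.3642, 0.    ]))]
screw_tin top [(0.65, array([0.7476, 0.085 , 0.    ])), (0.23, array([6.351e-01, 2.000e-04, 0.000e+00]))]
tape_roll top [(0.77, array([0.7617, 0.2081, 0.    ]))]
```

View pics/end.png

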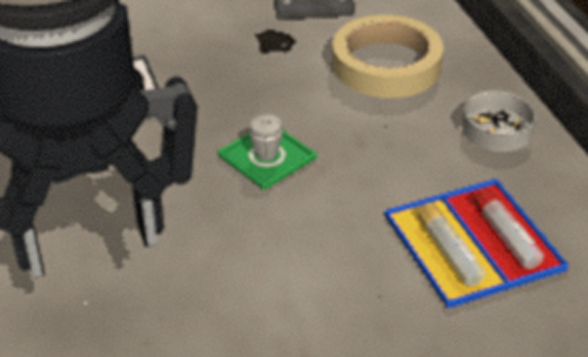

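The collet stands upright on the green tray at (266,140), and both tubes lie in their own bays. One numeric check of the tubes and ring before I hand in.

```bash
python3 - <<'E'
from h import *
p,d=bot.read_camera("top")
th=np.radians(63.7);ex=np.array([np.cos(th),np.sin(th)]);ey=np.array([-ex[1],ex[0]])
T=np.array([.616,.0173])
for c in("top","scene"):
  bot.read_camera(c)
  for n,z,T0 in(("red_tube_center",.011,T),("yellow_tube_center",.011,T),("black_ring_center",.013,np.array([.552,.3685]))):
    for k in bot.trace(n,c)[:1]:
        y,x=np.nonzero(k["mask"]); v=at_z(c,(x.mean(),y.mean()),z)[:2]-T0; print(c,n,round(k["score"],2),len(x),(v@ex*1000).round(1),(v@ey*1000).round(1))
E
```

```text
top red_tube_center 0.64 282 -5.5 22.0
top yellow_tube_center 0.73 268 -0.7 21.7
top black_ring_center 0.6 334 -2.1 -2.6
scene red_tube_center 0.71 415 -5.1 -23.4
scene yellow_tube_center 0.76 511 -6.4 25.1
```

```bash
python3 -c "
from station import bot
print(bot.hand_in())"
```

```text
the job is handed in; nothing more can be done
None
```

I handed the job in at about 22 s robot time: both tubes are in their colours' bays, the ring is flat in the dark tray, the collet is upright in the green tray, and the tin and tape roll were not touched; the hand-in gave no verdict, so this rests on my last camera checks.

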